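# Bolt the sprung gate of the parts store

## Task

The gate of the little parts store is held open by a torsion spring: swing it shut against the spring and, holding it there, shoot its slide bolt fully home into the notch of the strike, which is not always set in the same place, so feel for it. Then let go, so that the bolt alone keeps the gate shut. Never let the gate fly back on its spring, and leave the flux tin, label roll and memory stick where they are.

Things in the scene. Friction and masses are not known exactly. Their poses are not given: they have to be found in the camera images.
- store: open-fronted parts store screwed to the table: plywood base 152 x 178 x 10 mm, low sheet walls, gate across the front. Origin on the table top, z up, front faces its own -x, hinge at its +y side, strike post at its -y side (y -80 to -89, x -101 to -9 mm, 93 mm high). All of it stays at or below 95 mm, except the knob
- strike_mid (a point): point on the store (x -55, y -57, z 86 mm in its frame) at the middle of the strike's range of adjustment. The strike is a steel block 70 mm wide along the store's x, top at 95 mm, its flat face at store y = -57 mm turned to the hinge. Its setting varies and is not reported: the notch's centre is within 11 mm of this point along the store's x, either way
- hinge (a point): point on the gate's vertical hinge axis, at the bolt's height, 86 mm above the table; in the store's frame x = -55, y = +70 mm. The spring pushes the gate open with about 3.5 N at the knob at 0 and 7 N when shut; hardly any friction
- gate (a joint): angle of the sprung steel gate (118 mm long, 78 mm high), rad: 0 = resting open as found, grows anticlockwise seen from above as it is wound shut, hard stop at 1.35. At angle q it points from the hinge along (-sin(1.22-q), -cos(1.22-q)) in the store's x, y, so at 1.22 square across the front. The notch is met somewhere from 1.12 to 1.32
- bolt (a joint): travel of the round 8 mm bolt along the gate's top rail, away from the hinge, m: 0 = drawn back, 0.024 = fully shot; stays where left (friction 1.5 N). Axis 86 mm up, round nose 120.5 mm from the hinge axis when drawn back: meets the strike's face at about 0.0065. May start out by up to 0.012; it then runs against the strike's outer end and stops the gate unless drawn back
- knob (a point): middle of the grip of the bolt's knob: an upright black round post, 14 mm diameter, grip from 100 to 140 mm above the table, this point at 120 mm, 72 mm + bolt travel from the hinge axis. What lies below it ends at or below 95 mm. Moving it round the hinge swings the gate; moving it along the gate slides the bolt
- flux_tin: green flux tin, 52 mm diameter, 19 mm high, standing inside the store; leave it. Origin under its centre
- label_roll: white label roll, 39 mm diameter, 28 mm high, standing inside the store; leave it. Origin under its centre
- usb_stick: small memory stick, 17 x 52 x 8 mm, lying on the table beside the store; leave it. Origin under its centre
- notch_depth (a point): point on the store 14 mm beyond strike_mid along the store's -y, level with the bottom of the strike's one notch. The notch is 12 mm wide along the store's x, 14 mm deep, open at the top and towards the hinge; on each side of it a flat jaw 29 mm wide blocks the bolt. The bolt in the notch keeps the gate shut

How it is judged:
By the outcome, as a careful person would: the job done as asked, in the order asked, and still so for the second after the job is handed in, with the robot touching nothing.
It also fails if it takes over 54 s, if anything falls off the work surface, if the arm or the gripper's body presses on something with over 40 N, if the wrist force passes 120 N, or if a joint passes its speed limit or range.

## Robot

A 7-joint arm with a two-finger parallel gripper is mounted at the origin on the work surface; the furniture and walls round the work are solid. World frame = base frame: x ahead of the robot, y to its left, z up, the work surface at z = 0. Lengths are in m, angles in degrees, forces in N, time in s.
With the tool pointing down it reaches from about 0.35 to 0.9 m from the base axis. Payload 19.9 kg.
Tool frame: the origin (TCP) lies at the very end of the fingers, on their centre line; the grasp point (between the pads) lies 19 mm behind it; z points along the fingers, y is the line along which they close (so a half turn about z gives the same grasp; the last joint's range is limited). The gripper opens to 94 mm and grips with 3 to 60 N. Pads are 16 mm wide; open, the fingers measure 119 mm over their backs; the gripper's body (75 mm by 177 mm) begins 78 mm behind the grasp point.
Start: joints at [-2.378, 23.915, -0.59, 92.452, 0.269, 63.638, -3.037], TCP at [0.625, 0, 0.205] pointing down, gripper open.
Joint ranges: [-161.28, 161.28], [-22.2, 115.67], [-73.04, 71.86], [3.21, 147.25], [-68.34, 248.33], [10.77, 114.83], [-161.83, 161.83]. Speed limits (degrees/s): [108.29, 108.29, 136.94, 136.94, 172.46, 172.46, 172.46].

## Interface

Orientations are given as a 3x3 rotation matrix whose columns are the frame's x, y, z axes.
In Python, from rig import * gives the robot as it stands. The module is installed in compiled form; this text tells all that it offers.
- The arm moves only by the shell command python3 -m inch 'ROWS' [FORCE]. ROWS is JSON, a list that holds one entry, the list of rows, each a list of 7 numbers: the shift along the tool's x, y, z in units of 25 mm (1.0 is 25 mm), then the turn, a rotation vector about the tool's x, y, z in rad, then the closure, from -1 (fully open) to 1 (shut). A call has 1 to 20 rows; each row is the pose to reach, as a shift and turn from the pose commanded when the call began, along the tool's axes at that moment; what a row does not reach only later rows make up. A row lasts 1/10 s, in which the tool goes at most 50 mm and 8.59 degrees, less where a joint would pass 70% of its speed; a pose out of reach is approached as far as the arm can. A call with a gripper value outside its range is refused whole. The fingers move at their own pace and stop on an object; FORCE is the grip in N (left out, the last holds). Time passes only in rows, so rows that repeat a pose let the fingers close. It gives the time, the measured TCP pose, the force, the opening and the grip force at its end, in the units of the state.
- get_obs(): the state, without advancing time (a new reading comes with each control period).
- capture(name): name is "scene" or "side" or "wrist"; returns the picture (420x560x3 uint8, blue, green, red); there is no depth.
- camera_params(name): a dict with "fx", "fy", "cx", "cy" (pixels), "cam_to_world" (4x4, takes a point from camera to world coordinates); the wrist camera has in their place "tool_from_camera" (4x4, takes a point from camera to tool coordinates, whose origin is the TCP and whose axes are the flange's). Camera axes: x right, y up, looking along -z (the intrinsics and any distortion apply to the point x, -y, -z); pixel columns grow to the right and rows downward; lengths in m; the calibration is good to about 2 mm. A picture is of the moment at which its call begins: read the wrist's pose just before it. camera_params takes no time and is no camera call.
- hand_in(): hands the job in; it is judged then, once.
The state is a dict: "time": time; "joint_positions": joint angles; "joint_vel": joint speeds; "joint_efforts": joint torques, N m; "position": TCP position; "tool_rot": TCP orientation; "force": force on the tool from outside, world axes, zero at the start; "torque": the same for the moment, N m; "finger_gap": finger opening in m; "grasp_force": force on a finger pad.
Only numpy, scipy, OpenCV 4.12 (cv2) and the standard library are available. Lean on these libraries where they do the work, as an engineer would, in place of code of your own. Each camera call takes 0.05 s, during which the arm holds its last target. There are 200 camera calls.

## Working session

There is one attempt and no reset: what is moved stays moved. The work goes in short steps, Python scripts to look and compute and a shell command to move; the robot and the scene stay as the last step left them, time stands still between calls to the robot, and variables do not carry over. Pictures are saved under pics/ and viewed, at most 10 in all, crops included, and the job is handed in when it is done.

```bash
mkdir -p pics; ls
python3 - <<'E'
from rig import *
import cv2,numpy as np
o=get_obs();print(o)
a=capture("scene");b=capture("side");w=capture("wrist")
cv2.imwrite("pics/scene.png",a);cv2.imwrite("pics/side.png",b);cv2.imwrite("pics/wrist.png",w)
for n in("scene","side","wrist"):print(n,camera_params(n))
E
```

```text
pics
{'time': 0.0, 'joint_positions': array([-2.37860569, 23.94694556, -0.58860088, 92.48139711,  0.26738898,
       63.63767533, -3.0384088 ]), 'joint_vel': array([-0.01379998,  0.01603777,  0.02971042, -0.05932413, -0.07269643,
       -0.04291281,  0.07124719]), 'joint_efforts': array([ 3.52895018e-03, -8.51262331e+01,  6.40313700e-01, -4.25991547e+01,
       -4.87577857e-02,  1.87510403e-02,  1.73272206e-04]), 'position': array([ 6.24663153e-01, -1.01824324e-05,  2.04867600e-01]), 'tool_rot': array([[ 4.98985631e-05,  9.99999365e-01, -1.12625134e-03],
       [ 9.99999996e-01, -4.99765538e-05, -6.92200091e-05],
       [-6.92762513e-05, -1.12624788e-03, -9.99999363e-01]]), 'force': array([-0.09703042, -1.21844473, -0.18600302]), 'torque': array([-0.01654401,  0.00257987, -0.01327111]), 'grasp_force': 0.0, 'finger_gap': 0.09378100410984083}
scene {'fx': 414.36713095442104, 'fy': 414.36713095442104, 'cx': 281.3121648699219, 'cy': 205.09972028312094, 'cam_to_world': array([[ 0.63050761,  0.41403609, -0.656532  ,  0.0086076 ],
       [-0.77583694,  0.36143674, -0.51714652, -0.37806352],
[... 261 characters left out ...]
01289,  0.04080753, -0.01754951,  0.52675834],
       [-0.04158176, -0.72010093,  0.69262227,  0.62716775],
       [ 0.01562678,  0.69266832,  0.72108696,  0.69373153],
       [ 0.        ,  0.        ,  0.        ,  1.        ]])}
wrist {'fx': 322.176906727755, 'fy': 322.176906727755, 'cx': 279.86501435502583, 'cy': 215.09068182241808, 'tool_from_camera': array([[ 4.06647166e-04,  9.61139990e-01,  2.76061143e-01,
         7.99617799e-02],
       [ 9.99999849e-01, -4.93219825e-04,  2.44171246e-04,
         1.56205930e-03],
       [ 3.70841577e-04,  2.76061002e-01, -9.61140045e-01,
        -1.79131295e-01],
       [ 0.00000000e+00,  0.00000000e+00,  0.00000000e+00,
         1.00000000e+00]])}
```

View pics/scene.png

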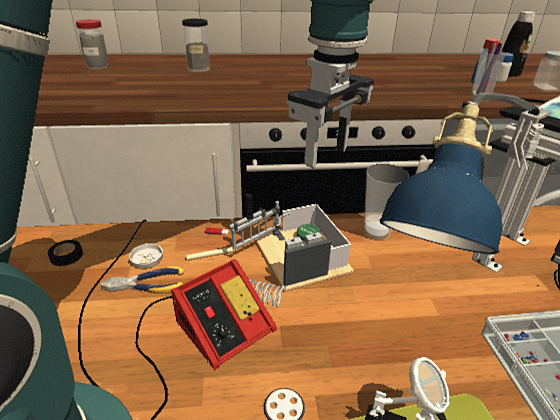

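View pics/side.png

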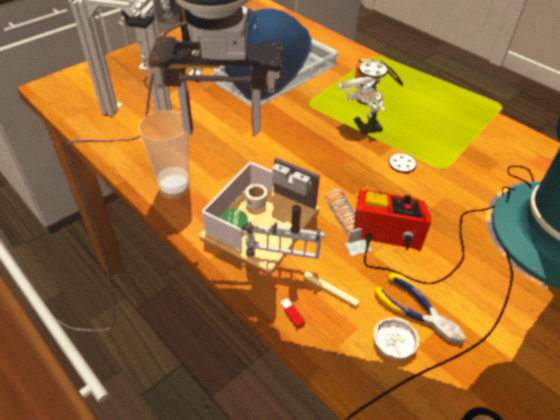

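View pics/wrist.png

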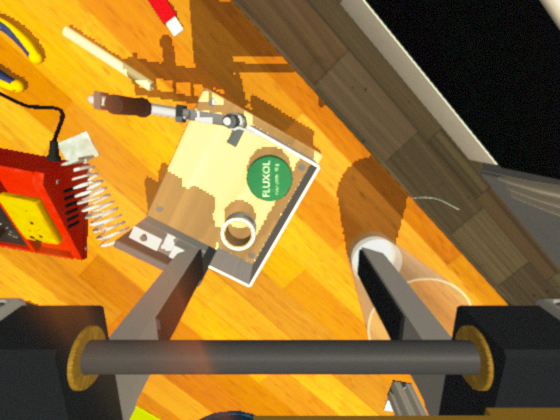

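The wrist view shows the hinge at about (233,122), with the gate running left to (95,100). The dark knob is near (130,105), the strike with its notch near (165,243), the tin at (270,178) and the roll at (238,231). I'll enlarge it to get exact pixels.

Run:
```python
import cv2
w=cv2.imread("pics/wrist.png");s=cv2.imread("pics/side.png")
def crop(i,x0,x1,y0,y1,k,n):
    c=cv2.resize(i[y0:y1,x0:x1],None,fx=k,fy=k,interpolation=cv2.INTER_CUBIC)
    for x in range((x0+19)//20*20,x1,20):cv2.putText(c,str(x),(int((x-x0)*k),10),0,.35,(255,0,255),1);cv2.line(c,(int((x-x0+.5)*k),12),(int((x-x0+.5)*k),18),(255,0,255),1)
    for y in range((y0+19)//20*20,y1,20):cv2.putText(c,str(y),(8,int((y-y0+.5)*k)+4),0,.35,(255,0,255),1);cv2.line(c,(0,int((y-y0+.5)*k)),(6,int((y-y0+.5)*k)),(255,0,255),1)
    cv2.imwrite(n,c)
crop(w,80,330,80,290,2.8,"pics/wc.png");crop(s,195,335,150,275,4.7,"pics/sc.png")
```

```text
(no output)
```

View pics/wc.png

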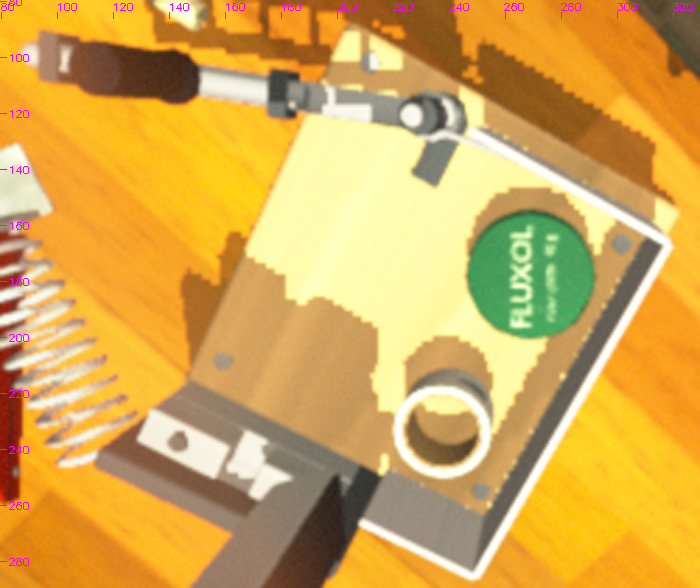

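View pics/sc.png

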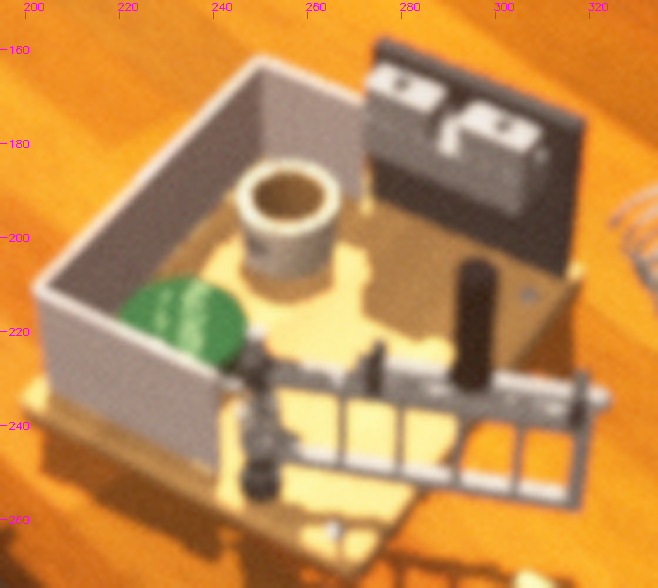

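In the side view the strike's notch is near (287.5,173). The post's top corners are at (271,158) and (317,174), the knob top at (294.5,206) and the base's front hinge-side corner at (269,272). In the wrist view the base corners are at (204,88) and (321,156). Next I fit the store pose to these.

```bash
cat > h.py <<'E'
from rig import *
import numpy as np
from scipy.optimize import least_squares
C={n:camera_params(n) for n in("scene","side","wrist")}
T0=np.eye(4);T0[:3,:3]=np.array([[0,1,-.001126],[1,0,0],[0,-.001126,-1]]);T0[:3,3]=[.62466,0,.20487]
def proj(n,P,T=T0):
    c=C[n];M=c["cam_to_world"] if n!="wrist" else T@c["tool_from_camera"]
    p=np.linalg.inv(M)@np.r_[P,1]
    return np.array([c["cx"]+c["fx"]*p[0]/-p[2],c["cy"]-c["fy"]*p[1]/-p[2]])
def world(s,P):
    c,n=np.cos(s[2]),np.sin(s[2]);return np.array([s[0]+c*P[0]-n*P[1],s[1]+n*P[0]+c*P[1],P[2]])
def onGate(q,r,z):
    return np.array([-.055-np.sin(1.22-q)*r,.07-np.cos(1.22-q)*r,z])
E
cat > fit.py <<'E'
from h import *
m=lambda *a:np.array(a)/1000
pts=[("wrist",m(-76,89,10),(204,88)),("wrist",m(76,89,10),(321,156)),
("side",m(-76,89,5),(269,271)),("side",m(76,89,5),(200,235)),
("side",m(-9,-84.5,93),(272,158.5)),("side",m(-101,-84.5,93),(318,174)),("side",m(-101,-80,10),(314,208))]
kn=[("side",.140,(294.5,206)),("side",.100,(293.5,232)),("wrist",.140,(110,104)),("wrist",.1,(146,108))]
no=[("side",m(-55,-64,95),(287.5,172))]
def f(p):
    s=p[:3];r=[]
    for n,P,u in pts:r+=list(proj(n,world(s,P))-u)
    for n,z,u in kn:r+=list(proj(n,world(s,onGate(p[5],.072+p[3],z)))-u)
    for n,P,u in no:r+=list(proj(n,world(s,P+[p[4],0,0]))-u)
    return np.r_[r,p[5]*20]
best=None
for y0 in np.arange(-3,3,.5):
    o=least_squares(f,[.6,.05,y0,0.005,0,0],x_scale=[.1,.1,1,.01,.01,.1],loss="soft_l1",f_scale=2)
    if best is None or o.cost<best.cost:best=o
p=best.x;print(best.cost,p);print(np.round(f(p),1))
for q in(0,1.0,1.22):print(q,world(p[:3],onGate(q,.072+p[3],.12)))
print("hinge",world(p[:3],m(-55,70,86)),proj("wrist",world(p[:3],m(-55,70,95))),proj("side",world(p[:3],m(-55,70,95))))
print("tip",proj("wrist",world(p[:3],onGate(0,.1205+p[3],.086))),proj("side",world(p[:3],onGate(0,.1205+p[3],.086))))
E
python3 fit.py
```

```text
114.79732608291663 [ 0.57784752  0.00125633 -0.41519337 -0.02305314  0.01827122 -0.03627301]
[ 0.8  2.6  9.3 -7.9 -0.1 -1.1 -7.5  3.7  7.   0.1  7.9  0.2  7.   0.3
  0.3  0.5  0.1 -8.   4.1  0.4 -8.2 -1.   0.6 -2.9 -0.7]
0 [0.50691069 0.09064404 0.12      ]
1.0 [0.5267143  0.04809407 0.12      ]
1.22 [0.53601255 0.04270594 0.12      ]
hinge [0.55575609 0.08749419 0.086     ] [197.8182623  113.36413825] [263.02558088 222.55899072]
tip [ 89.10824542 106.11414516] [323.55207378 231.75746976]
```

```bash
python3 - <<'E'
s=open('fit.py').read()
s=s.replace("-76,89","-76+B,89").replace("m(76,89","m(76+B,89").replace("pts=[","B=-25\npts=[").replace('no=[','pts+=[("wrist",m(-55,70,95),(233,120)),("side",m(-55,70,95),(249,222))]\nno=[')
open('fit.py','w').write(s)
E
for B in -22 -25 -28; do sed -i "s/^B=.*/B=$B/" fit.py; python3 fit.py; done
```

```text
91.80037793322931 [ 0.5920049  -0.00707937 -0.4844557  -0.00208634  0.00542333 -0.03818539]
[  2.9  -1.3   7.3  -3.   -1.7   0.7  -5.9   1.4   2.1  -2.    1.2   0.1
   0.5   0.2 -11.2   1.9   1.7  -3.2   0.3   0.5   0.1  -8.    4.1   0.4
  -8.2  -1.    0.6  -2.2  -0.8]
0 [0.50664461 0.08979742 0.12      ]
1.0 [0.53065727 0.0272089  0.12      ]
1.22 [0.54337404 0.01861201 0.12      ]
hinge [0.5759347 0.0804806 0.086    ] [221.79015695 121.90334235] [250.73458778 218.80592433]
tip [ 88.71889895 103.10924477] [323.55428206 232.93553736]
84.54023736490407 [ 0.59260922 -0.00811732 -0.49285751 -0.0006057   0.00501133 -0.039074  ]
[ 1.9 -2.1  5.8 -2.7 -1.1  1.1 -5.   1.3  2.1 -2.2  1.   0.1  0.3  0.2
 -9.6  3.   0.9 -3.6  0.3  0.5  0.1 -8.   4.1  0.4 -8.2 -1.   0.6 -2.3
 -0.8]
0 [0.50660015 0.08968286 0.12      ]
1.0 [0.53058351 0.02556506 0.12      ]
1.22 [0.54349537 0.01667731 0.12      ]
hinge [0.57727525 0.07957458 0.086     ] [223.39552277 122.99727059] [249.94366096 218.35702788]
tip [ 88.67813692 102.76023661] [323.55208655 233.07221894]
79.32332174751595 [ 0.59321331 -0.00923484 -0.50244208  0.0009961   0.00462919 -0.03907187]
[ 1.1 -2.8  4.5 -2.2 -0.7  1.5 -4.1  1.1  2.1 -2.5  0.8  0.2  0.1  0.2
 -7.9  4.2  0.1 -4.1  0.3  0.5  0.1 -8.   4.1  0.4 -8.2 -1.   0.7 -2.3
 -0.8]
0 [0.50656213 0.08962717 0.12      ]
1.0 [0.53045412 0.02383882 0.12      ]
1.22 [0.54356798 0.01462555 0.12      ]
hinge [0.57872051 0.0786     0.086     ] [225.12295768 124.17178969] [249.09227011 217.87488579]
tip [ 88.63691343 102.2719221 ] [323.54032279 233.26308084]
```

```bash
sed -i 's/(233,120)/(228,121)/; s/("side",.100,/("side",.087,/; s/("wrist",.1,/("wrist",.087,/' fit.py
for B in -25 -29; do sed -i "s/^B=.*/B=$B/" fit.py; python3 fit.py; done
```

```text
51.2251231812074 [ 5.92520464e-01 -8.28797541e-03 -4.92847588e-01  4.35193221e-05
  5.09578119e-03 -4.21535940e-02]
[ 1.9 -1.9  5.8 -2.5 -1.1  1.  -4.9  1.2  2.1 -2.3  1.   0.1  0.3  0.1
 -4.7  2.2  1.  -3.7  0.7  0.6  0.2 -2.4  3.1  0.2 -2.7 -0.5  0.6 -2.3
 -0.8]
0 [0.50586774 0.08960326 0.12      ]
1.0 [0.53006983 0.02490266 0.12      ]
1.22 [0.5430992  0.01593421 0.12      ]
hinge [0.57718562 0.07940377 0.086     ] [223.30116766 123.20311292] [250.00701459 218.28124485]
tip [ 87.8571578  102.85665063] [324.01032321 233.05342483]
45.05231290809242 [ 0.5932536  -0.00966968 -0.50542625  0.00207417  0.00466493 -0.04094183]
[ 0.7 -3.   3.9 -2.1 -0.4  1.6 -3.7  1.   2.2 -2.5  0.8  0.1  0.1  0.2
 -2.5  3.6 -0.1 -4.3  0.7  0.6  0.2 -2.4  3.1  0.2 -2.7 -0.5  0.7 -2.4
 -0.8]
0 [0.50583262 0.08961651 0.12      ]
1.0 [0.52987815 0.02278449 0.12      ]
1.22 [0.54315772 0.01339547 0.12      ]
hinge [0.57902298 0.07820802 0.086     ] [225.49412163 124.6434153 ] [248.9229759  217.68832483]
tip [ 87.80436527 102.11161871] [323.98678594 233.34439904]
```

Fitted: knob at about (0.506, 0.090), hinge at (0.578, 0.079), store yaw about -0.50 rad and notch about +5 mm from mid. I'll go over the knob with the closing line tangential to the gate, which is a +1.71 rad turn about tool z.

```bash
python3 -m inch '[[[0.3,-0.4,0,0,0,0.14,-0.5],[0.6,-0.8,0,0,0,0.28,-0.5],[0.9,-1.2,0,0,0,0.42,-0.5],[1.2,-1.6,0,0,0,0.56,-0.5],[1.5,-2.0,0,0,0,0.7,-0.5],[1.8,-2.4,0,0,0,0.84,-0.5],[2.1,-2.8,0,0,0,0.98,-0.5],[2.4,-3.2,0,0,0,1.12,-0.5],[2.7,-3.6,0,0,0,1.26,-0.5],[3.0,-4.0,0,0,0,1.4,-0.5],[3.3,-4.4,0,0,0,1.54,-0.5],[3.59,-4.75,0,0,0,1.68,-0.5],[3.59,-4.75,0,0,0,1.71,-0.5],[3.59,-4.75,0,0,0,1.71,-0.5]]]' 5
python3 - <<'E'
from h import *
import cv2
o=get_obs();w=capture("wrist");cv2.imwrite("pics/w2.png",w)
T=np.eye(4);T[:3,:3]=o["tool_rot"];T[:3,3]=o["position"];np.save("T2.npy",T)
print(o["time"],o["position"],o["joint_positions"].round(1),o["tool_rot"].round(3),proj("wrist",np.array([.5058,.0896,.14]),T),proj("wrist",np.array([.579,.0782,.095]),T))
E
```

```text
time: 1.55
position: [0.5064, 0.0897, 0.2055]
tool_rot: [[0.991, -0.136, 0.0], [-0.136, -0.991, -0.0], [0.0, 0.0, -1.0]]
force: [1.3, 0.1, 0.3]
finger_gap: 0.0703
grasp_force: 0.0
1.55 [0.50643012 0.08965199 0.2054781 ] [ -24.5   12.7   12.7  108.5   -3.2   59.2 -108.3] [[ 0.991 -0.136  0.   ]
 [-0.136 -0.991 -0.   ]
 [ 0.     0.    -1.   ]] [279.45017377 230.05964078] [281.08729154 132.86703193]
```

View pics/w2.png

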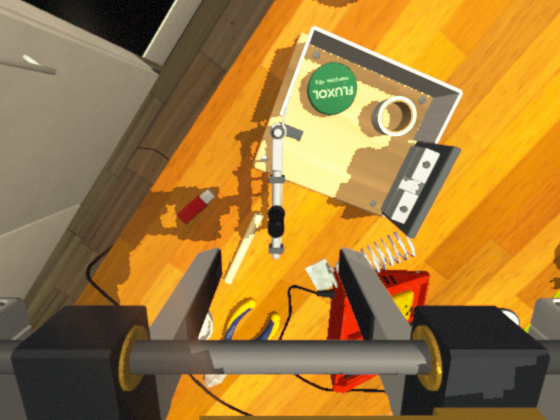

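The hinge cap is at (278,131) and the knob top at about (276,229), within 3 px of prediction. The strike is fully visible with its notch near (412,186), so I'll enlarge once to refine it.

Run:
```python
import cv2
i=cv2.imread("pics/w2.png");x0,x1,y0,y1,k=250,470,110,268,3.6
c=cv2.resize(i[y0:y1,x0:x1],None,fx=k,fy=k,interpolation=cv2.INTER_CUBIC)
for x in range(260,x1,20):cv2.putText(c,str(x),(int((x-x0)*k)-8,10),0,.35,(255,0,255),1);cv2.line(c,(int((x-x0+.5)*k),12),(int((x-x0+.5)*k),18),(255,0,255),1)
for y in range(120,y1,20):cv2.putText(c,str(y),(8,int((y-y0+.5)*k)+4),0,.35,(255,0,255),1);cv2.line(c,(0,int((y-y0+.5)*k)),(6,int((y-y0+.5)*k)),(255,0,255),1)
cv2.imwrite("pics/w2c.png",c)
```

```text
(no output)
```

View pics/w2c.png

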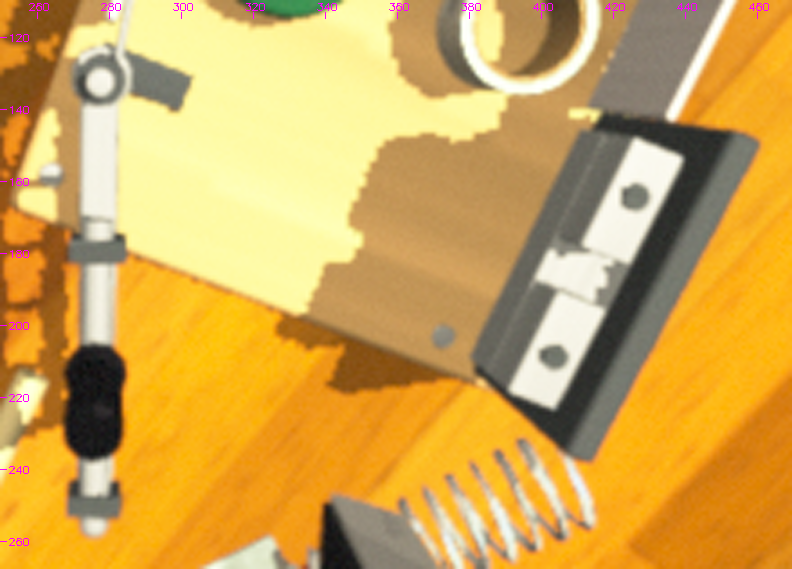

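```bash
cat > fit2.py <<'E'
from h import *
T=np.load("T2.npy");m=lambda *a:np.array(a)/1000
P=[(m(-55,70,95),(277.3,132.3)),(m(-9,-89,93),(460.6,149.8)),(m(-101,-89,93),(414,237.3)),(m(-9,-80,93),(453.7,145.9)),(m(-101,-80,93),(408.4,235.3))]
S=[(m(-20,-57,95),(425.1,147.6)),(m(-90,-57,95),(391.2,217.8))]
def f(p):
    s=p[:3];r=[]
    for X,u in P:r+=list(proj("wrist",world(s,X),T)-u)
    for X,u in S:r+=list(proj("wrist",world(s,X+[p[4],0,0]),T)-u)
    r+=list(proj("wrist",world(s,onGate(p[5],.072+p[3],.14)),T)-(275.5,228.3))
    r+=list(proj("wrist",world(s,onGate(p[5],.1205+p[3],.086)),T)-(275.3,257.7))
    return np.r_[r,p[5]*20]
o=least_squares(f,[.593,-.009,-.5,0,.005,0],x_scale=[.1,.1,1,.01,.01,.1],loss="soft_l1",f_scale=2)
p=o.x
if __name__=="__main__":
    print(o.cost,p.round(4));print(np.round(f(p),1))
    h=world(p[:3],m(-55,70,86));print("hinge",h)
    for q in(0,1.0,1.22,1.22+p[4]/.13):
        k=world(p[:3],onGate(q,.072+p[3],.12));print(q,k,np.degrees(np.arctan2(*(k-h)[1::-1])))
E
python3 fit2.py
```

```text
8.366506073895355 [ 5.944e-01 -6.100e-03 -5.011e-01  1.100e-03  1.000e-04 -1.300e-03]
[-0.3  0.2  2.  -1.3  0.5  2.1  0.  -1.1 -2.3  0.9  0.7 -0.4 -0.8  0.4
 -0.2  0.3  0.2 -0.3 -0. ]
hinge [0.57975632 0.08170368 0.086     ]
0 [0.50749722 0.09265037 0.12      ] 171.3856341036532
1.0 [0.53150323 0.02681427 0.12      ] -131.31858638326452
1.22 [0.54464475 0.01760699 0.12      ] -118.7135148903864
1.2210552573137934 [0.54471241 0.01756997 0.12      ] -118.65305310000574
```

Refined fit: knob at (0.5075, 0.0927), bolt drawn back (about 1 mm out), notch near q = 1.22. Descend and grip.

```bash
python3 -m inch '[[[0.03,-0.12,0.6,0,0,0,-0.5],[0.03,-0.12,1.4,0,0,0,-0.5],[0.03,-0.12,2.2,0,0,0,-0.5],[0.03,-0.12,3.0,0,0,0,-0.5],[0.03,-0.12,3.6,0,0,0,-0.3],[0.03,-0.12,3.9,0,0,0,0],[0.03,-0.12,3.98,0,0,0,0.3],[0.03,-0.12,3.98,0,0,0,0.5]]]' 5
python3 -m inch '[[[0,0,0,0,0,0,0.6],[0,0,0,0,0,0,0.7],[0,0,0,0,0,0,0.8],[0,0,0,0,0,0,1],[0,0,0,0,0,0,1],[0,0,0,0,0,0,1]]]' 10
```

```text
time: 2.4
position: [0.5077, 0.0924, 0.1062]
tool_rot: [[0.99, -0.138, 0.0], [-0.138, -0.99, -0.0], [0.0, 0.0, -1.0]]
force: [-0.7, 0.8, 0.2]
finger_gap: 0.0424
grasp_force: 0.0
time: 3.0
position: [0.5075, 0.0929, 0.1062]
tool_rot: [[0.99, -0.138, 0.0], [-0.138, -0.99, 0.0], [0.0, -0.0, -1.0]]
force: [-1.0, 2.3, 6.2]
finger_gap: 0.0139
grasp_force: 10.0
```

Run:
```python
import numpy as np
e=.012;r=2.924
for q in list(np.arange(.1,1.15,.1)):print("[%.2f,%.2f,0,0,0,%.2f,1],"%(r*(np.cos(e)-np.cos(q-e)),r*(np.sin(q-e)+np.sin(e)),-q),end="")
```

```text
[0.01,0.29,0,0,0,-0.10,1],[0.05,0.58,0,0,0,-0.20,1],[0.12,0.87,0,0,0,-0.30,1],[0.22,1.14,0,0,0,-0.40,1],[0.34,1.41,0,0,0,-0.50,1],[0.49,1.66,0,0,0,-0.60,1],[0.66,1.89,0,0,0,-0.70,1],[0.86,2.11,0,0,0,-0.80,1],[1.08,2.30,0,0,0,-0.90,1],[1.31,2.48,0,0,0,-1.00,1],[1.57,2.62,0,0,0,-1.10,1],
```

```bash
python3 -m inch '[[[0,0,0,0,0,0,1],[0,0,0,0,0,0,1],[0.0,0.14,0,0,0,-0.05,1],[0.01,0.29,0,0,0,-0.1,1],[0.05,0.58,0,0,0,-0.2,1],[0.12,0.87,0,0,0,-0.3,1],[0.22,1.14,0,0,0,-0.4,1],[0.34,1.41,0,0,0,-0.5,1],[0.34,1.41,0,0,0,-0.5,1],[0.34,1.41,0,0,0,-0.5,1]]]' 30
python3 - <<'E'
from fit2 import *
o=get_obs();h=world(p[:3],np.array([-.055,.07,.086]));d=(o["position"]-h)[:2]
print(np.hypot(*d)*1000,np.degrees(np.arctan2(d[1],d[0]))%360-171.4,o["force"],o["torque"])
E
```

```text
time: 4.0
position: [0.511, 0.057, 0.1062]
tool_rot: [[0.937, 0.35, 0.0], [0.35, -0.937, 0.001], [0.0, -0.001, -1.0]]
force: [-2.8, 4.9, 7.6]
finger_gap: 0.0134
grasp_force: 30.0
72.48600473046588 28.026374703739435 [-2.7731715   4.92276744  7.62557991] [1.03854194 0.601608   0.06210015]
```

```bash
python3 -m inch '[[[0.0,0.14,0,0,0,-0.05,1],[0.01,0.29,0,0,0,-0.1,1],[0.05,0.58,0,0,0,-0.2,1],[0.12,0.87,0,0,0,-0.3,1],[0.22,1.14,0,0,0,-0.4,1],[0.34,1.41,0,0,0,-0.5,1],[0.49,1.66,0,0,0,-0.6,1],[0.49,1.66,0,0,0,-0.6,1],[0.49,1.66,0,0,0,-0.6,1]]]' 30
cat > st.py <<'E'
from fit2 import *
o=get_obs();h=world(p[:3],np.array([-.055,.07,.086]));d=(o["position"]-h)[:2];r=np.hypot(*d);a=np.arctan2(d[1],d[0]);u=d/r;t=np.array([-u[1],u[0]]);F=o["force"][:2];R=o["tool_rot"]
print("t %.2f r %.1f q %.3f Frad %.1f Ftan %.1f Fz %.1f gap %.4f"%(o["time"],r*1000,a%(2*np.pi)-np.radians(171.4),F@u,F@t,o["force"][2],o["finger_gap"]),"u in tool",(R.T[:2,:2]@u).round(3),"t in tool",(R.T[:2,:2]@t).round(3))
E
python3 st.py
```

```text
time: 4.9
position: [0.5367, 0.0225, 0.1061]
tool_rot: [[0.575, 0.818, -0.001], [0.818, -0.575, 0.0], [-0.0, -0.001, -1.0]]
force: [-5.4, 3.9, 10.3]
finger_gap: 0.0133
grasp_force: 30.0
t 4.90 r 71.7 q 1.099 Frad -0.1 Ftan -6.6 Fz 10.3 gap 0.0133 u in tool [-1.    -0.009] t in tool [-0.009  1.   ]
```

Gate at 1.10 and steady against the spring. Wind to 1.22 and advance the bolt 8 mm to feel for the face or the notch.

```bash
python3 -m inch '[[[0.01,0.17,0,0,0,-0.06,1],[0.02,0.35,0,0,0,-0.12,1],[0.02,0.35,0,0,0,-0.12,1],[0.02,0.35,0,0,0,-0.12,1]]]' 30; python3 st.py
python3 -m inch '[[[-0.08,0,0,0,0,0,1],[-0.16,0,0,0,0,0,1],[-0.24,0,0,0,0,0,1],[-0.32,0,0,0,0,0,1],[-0.32,0,0,0,0,0,1]]]' 30; python3 st.py
```

```text
time: 5.3
position: [0.544, 0.018, 0.1061]
tool_rot: [[0.473, 0.881, -0.001], [0.881, -0.473, 0.0], [-0.0, -0.001, -1.0]]
force: [-7.4, 3.5, 11.4]
finger_gap: 0.0131
grasp_force: 30.0
t 5.30 r 71.5 q 1.222 Frad 0.5 Ftan -8.2 Fz 11.4 gap 0.0131 u in tool [-1.    -0.007] t in tool [-0.007  1.   ]
time: 5.8
position: [0.5401, 0.0109, 0.1061]
tool_rot: [[0.473, 0.881, -0.001], [0.881, -0.473, 0.0], [-0.0, -0.001, -1.0]]
force: [-6.7, 2.8, 11.3]
finger_gap: 0.0135
grasp_force: 30.0
t 5.80 r 79.6 q 1.221 Frad 0.8 Ftan -7.2 Fz 11.3 gap 0.0135 u in tool [-1.    -0.007] t in tool [-0.007  1.   ]
```

```bash
python3 -m inch '[[[-0.05,0,0,0,0,0,1],[-0.1,0,0,0,0,0,1],[-0.14,0,0,0,0,0,1],[-0.14,0,0,0,0,0,1]]]' 30; python3 st.py
```

```text
time: 6.2
position: [0.5386, 0.0079, 0.1061]
tool_rot: [[0.473, 0.881, -0.001], [0.881, -0.473, 0.0], [-0.0, -0.001, -1.0]]
force: [-5.4, 2.5, 9.9]
finger_gap: 0.0128
grasp_force: 30.0
t 6.20 r 82.9 q 1.222 Frad 0.4 Ftan -5.9 Fz 9.9 gap 0.0128 u in tool [-1.    -0.007] t in tool [-0.007  1.   ]
```

No resistance at 11 mm of travel, which is past the face, so the nose is entering the notch. Continue.

```bash
python3 -m inch '[[[-0.08,0,0,0,0,0,1],[-0.16,0,0,0,0,0,1],[-0.24,0,0,0,0,0,1],[-0.32,0,0,0,0,0,1],[-0.32,0,0,0,0,0,1]]]' 30; python3 st.py
python3 -m inch '[[[-0.06,0,0,0,0,0,1],[-0.12,0,0,0,0,0,1],[-0.18,0,0,0,0,0,1],[-0.18,0,0,0,0,0,1]]]' 30; python3 st.py
```

```text
time: 6.7
position: [0.5348, 0.0006, 0.1061]
tool_rot: [[0.473, 0.881, -0.001], [0.881, -0.473, 0.0], [-0.0, -0.001, -1.0]]
force: [-6.1, 2.3, 9.8]
finger_gap: 0.0135
grasp_force: 30.0
t 6.70 r 91.1 q 1.223 Frad 0.9 Ftan -6.4 Fz 9.8 gap 0.0135 u in tool [-1.    -0.005] t in tool [-0.005  1.   ]
time: 7.1
position: [0.5338, -0.0005, 0.1061]
tool_rot: [[0.471, 0.882, 0.001], [0.882, -0.471, 0.003], [0.003, -0.0, -1.0]]
force: [4.0, 18.1, 0.8]
finger_gap: 0.0136
grasp_force: 30.0
t 7.10 r 92.7 q 1.220 Frad -17.8 Ftan -5.1 Fz 0.8 gap 0.0136 u in tool [-1.   -0.01] t in tool [-0.01  1.  ]
```

The bolt hits a firm stop at about 21 mm of stroke (-18 N). Now I ease the push and let the gate back gently 3 mm while gripped, to see whether the bolt holds it.

```bash
python3 -m inch '[[[0.06,0,0,0,0,0,1],[0.1,0,0,0,0,0,1],[0.1,0,0,0,0,0,1]]]' 30; python3 st.py
python3 -m inch '[[[0,-0.04,0,0,0,0,1],[0,-0.08,0,0,0,0,1],[0,-0.12,0,0,0,0,1],[0,-0.12,0,0,0,0,1]]]' 30; python3 st.py
python3 - <<'E'
from rig import *
import cv2
w=capture("wrist");s=capture("side");cv2.imwrite("pics/w3.png",w)
a=cv2.resize(s[140:290,190:340],None,fx=3.7,fy=3.7,interpolation=cv2.INTER_CUBIC);cv2.imwrite("pics/s3.png",a)
E
```

```text
time: 7.4
position: [0.5342, -0.0003, 0.1061]
tool_rot: [[0.472, 0.881, -0.0], [0.881, -0.472, 0.001], [0.0, -0.001, -1.0]]
force: [-2.9, 7.7, 8.3]
finger_gap: 0.0133
grasp_force: 30.0
t 7.40 r 92.3 q 1.222 Frad -5.4 Ftan -6.3 Fz 8.3 gap 0.0133 u in tool [-1.    -0.006] t in tool [-0.006  1.   ]
time: 7.8
position: [0.532, 0.0009, 0.1061]
tool_rot: [[0.473, 0.881, 0.001], [0.881, -0.473, 0.001], [0.001, 0.0, -1.0]]
force: [1.2, 6.5, 4.5]
finger_gap: 0.0134
grasp_force: 30.0
t 7.80 r 92.2 q 1.196 Frad -6.2 Ftan -2.2 Fz 4.5 gap 0.0134 u in tool [-0.999 -0.032] t in tool [-0.032  0.999]
```

View pics/s3.png

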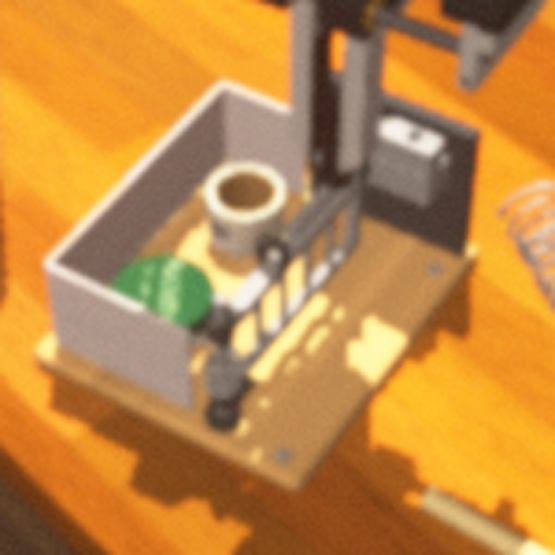

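The side view shows the gate square across the front, with its end at the strike (around (350,210) in the crop). The tangential load is already moving onto the bolt, so I ease off further.

```bash
python3 -m inch '[[[0,-0.03,0,0,0,0,1],[0,-0.06,0,0,0,0,1],[0,-0.06,0,0,0,0,1]]]' 30; python3 st.py
python3 -m inch '[[[-0.04,0,0,0,0,0,1],[-0.1,0,0,0,0,0,1],[-0.1,0,0,0,0,0,1]]]' 30; python3 st.py
```

```text
time: 8.2
position: [0.5319, 0.001, 0.1062]
tool_rot: [[0.473, 0.881, 0.003], [0.881, -0.473, 0.0], [0.002, 0.003, -1.0]]
force: [11.1, 2.0, -3.8]
finger_gap: 0.0133
grasp_force: 30.0
t 8.20 r 92.2 q 1.194 Frad -7.4 Ftan 8.6 Fz -3.8 gap 0.0133 u in tool [-0.999 -0.034] t in tool [-0.034  0.999]
time: 8.5
position: [0.5317, 0.0008, 0.1063]
tool_rot: [[0.472, 0.882, 0.005], [0.882, -0.472, 0.002], [0.004, 0.004, -1.0]]
force: [18.1, 13.5, -11.3]
finger_gap: 0.0134
grasp_force: 30.0
t 8.50 r 92.5 q 1.193 Frad -20.8 Ftan 8.8 Fz -11.3 gap 0.0134 u in tool [-0.999 -0.036] t in tool [-0.036  0.999]
```

The bolt holds the gate: at 1.194 the load has reversed, and the bolt is seated against its stop. Now I zero the loads, open and lift off.

```bash
python3 -m inch '[[[0.07,0.04,0,0,0,0,1],[0.14,0.07,0,0,0,0,1],[0.14,0.07,0,0,0,0,1]]]' 30; python3 st.py
python3 -m inch '[[[0,0,0,0,0,0,1],[0,0,0,0,0,0,0.6],[0,0,0,0,0,0,0.4],[0,0,0,0,0,0,0.2],[0,0,0,0,0,0,0.1],[0,0,0,0,0,0,0.1]]]' 5; python3 st.py
```

```text
time: 8.8
position: [0.5323, 0.0012, 0.1061]
tool_rot: [[0.473, 0.881, -0.0], [0.881, -0.473, 0.0], [-0.0, -0.0, -1.0]]
force: [-2.7, 3.6, 7.9]
finger_gap: 0.0133
grasp_force: 30.0
t 8.80 r 91.9 q 1.197 Frad -1.8 Ftan -4.2 Fz 7.9 gap 0.0133 u in tool [-1.    -0.031] t in tool [-0.031  1.   ]
time: 9.4
position: [0.5324, 0.0006, 0.1059]
tool_rot: [[0.471, 0.882, -0.0], [0.882, -0.471, -0.0], [-0.0, -0.0, -1.0]]
force: [0.3, -0.0, 0.1]
finger_gap: 0.0419
grasp_force: 0.0
t 9.40 r 92.4 q 1.201 Frad -0.1 Ftan 0.2 Fz 0.1 gap 0.0419 u in tool [-1.    -0.029] t in tool [-0.029  1.   ]
```

```bash
python3 -m inch '[[[0,0,-0.4,0,0,0,0.1],[0,0,-1,0,0,0,0.1],[0,0,-1.8,0,0,0,0.1],[0,0,-2.6,0,0,0,0.1],[0,0,-3.4,0,0,0,0.1],[0,0,-4,0,0,0,0.1],[0,0,-4,0,0,0,0.1]]]' 5
python3 - <<'E'
from h import *
import cv2
o=get_obs();w=capture("wrist");T=np.eye(4);T[:3,:3]=o["tool_rot"];T[:3,3]=o["position"];np.save("T4.npy",T)
cv2.imwrite("pics/w4.png",w)
a=proj("wrist",np.array([.53,0,.1]),T);x0=int(a[0])-110;y0=max(0,int(a[1])-125);print(x0,y0)
cv2.imwrite("pics/w4c.png",cv2.resize(w[y0:y0+165,x0:x0+220],None,fx=3.6,fy=3.6,interpolation=cv2.INTER_CUBIC))
E
```

```text
time: 10.1
position: [0.5334, 0.0006, 0.2084]
tool_rot: [[0.471, 0.882, 0.004], [0.882, -0.471, 0.0], [0.002, 0.003, -1.0]]
force: [-0.1, -1.6, -0.5]
finger_gap: 0.042
grasp_force: 0.0
164 90
```

View pics/w4c.png

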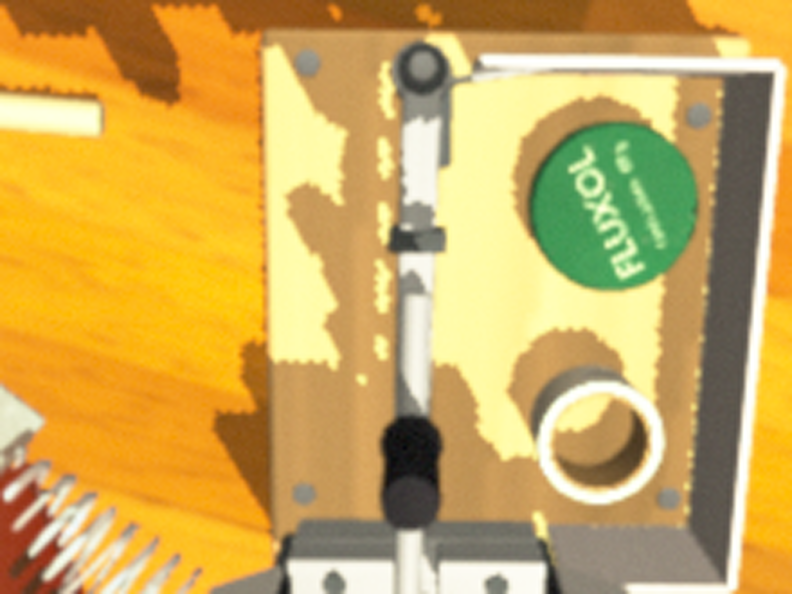

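The crop shows the gate square across the front and the bolt lying between the jaws at about (410,570), with the tin and roll undisturbed. One last check of the bolt travel from the pixels.

```bash
python3 - <<'E'
from fit2 import *
T4=np.load("T4.npy")
def ray(u,z,T):
    return least_squares(lambda a:proj("wrist",np.array([a[0],a[1],z]),T)-u,[.55,.04]).x
g=lambda x,y:(164+x/3.6-.4,90+y/3.6-.4)
d=lambda k,h,T:np.linalg.norm(ray(k,.14,T)-ray(h,.095,T))*1000
print(d(g(411,502),g(422,66),T4),d((275.5,228.3),(277.3,132.3),T))
E
python3 st.py
```

```text
95.09811138263633 73.09309262037223
t 10.15 r 92.1 q 1.205 Frad 0.2 Ftan 0.2 Fz -1.6 gap 0.0421 u in tool [-1.    -0.026] t in tool [-0.026  1.   ]
```

Travel comes out at about 23 mm ±1, against a firm stop. There is plenty of time, so I'll regrip, press home once more and release under light outward load, so that no easing can draw the bolt back.

```bash
python3 -m inch '[[[0,0,0.8,0,0,0,0.1],[0,0,1.6,0,0,0,0.1],[0,0,2.4,0,0,0,0.1],[0,0,3.2,0,0,0,0.1],[0,0,3.8,0,0,0,0.1],[0,0,4,0,0,0,0.1],[0,0,4,0,0,0,0.3],[0,0,4,0,0,0,0.6],[0,0,4,0,0,0,1],[0,0,4,0,0,0,1],[0,0,4,0,0,0,1]]]' 20; python3 st.py
python3 -m inch '[[[-0.04,0,0,0,0,0,1],[-0.08,0,0,0,0,0,1],[-0.12,0,0,0,0,0,1],[-0.12,0,0,0,0,0,1]]]' 20; python3 st.py
```

```text
time: 11.25
position: [0.5323, 0.0008, 0.1064]
tool_rot: [[0.471, 0.882, -0.0], [0.882, -0.471, 0.0], [0.0, -0.0, -1.0]]
force: [-4.6, 0.4, 7.8]
finger_gap: 0.0137
grasp_force: 20.0
t 11.25 r 92.2 q 1.199 Frad 2.0 Ftan -4.2 Fz 7.8 gap 0.0137 u in tool [-0.999 -0.032] t in tool [-0.032  0.999]
time: 11.65
position: [0.5318, 0.0003, 0.1064]
tool_rot: [[0.469, 0.883, 0.002], [0.883, -0.469, 0.002], [0.003, 0.0, -1.0]]
force: [3.4, 12.9, -1.5]
finger_gap: 0.0135
grasp_force: 20.0
t 11.65 r 92.9 q 1.197 Frad -12.8 Ftan -3.5 Fz -1.5 gap 0.0135 u in tool [-0.999 -0.036] t in tool [-0.036  0.999]
```

```bash
python3 -m inch '[[[0.03,0,0,0,0,0,1],[0.03,0,0,0,0,0,0.7],[0.03,0,0,0,0,0,0.5],[0.03,0,0,0,0,0,0.3],[0.03,0,0,0,0,0,0.1],[0.03,0,0,0,0,0,0.1],[0.03,0,-0.6,0,0,0,0.1],[0.03,0,-1.4,0,0,0,0.1],[0.03,0,-2.4,0,0,0,0.1],[0.03,0,-3.4,0,0,0,0.1],[0.03,0,-4,0,0,0,0.1],[0.03,0,-4,0,0,0,0.1]]]' 5
python3 - <<'E'
from rig import *
import cv2
w=capture("wrist");a=cv2.imread("pics/w4.png")
cv2.imwrite("pics/w5.png",w)
print(cv2.absdiff(a,w)[90:255,164:384].mean(),get_obs()["force"])
E
```

```text
time: 12.85
position: [0.5323, -0.0014, 0.2078]
tool_rot: [[0.471, 0.882, 0.003], [0.882, -0.471, 0.0], [0.002, 0.003, -1.0]]
force: [-0.4, 0.1, -0.2]
finger_gap: 0.042
grasp_force: 0.0
12.621230486685032 [-0.50795761 -0.69435202 -0.27597566]
```

View pics/w5.png

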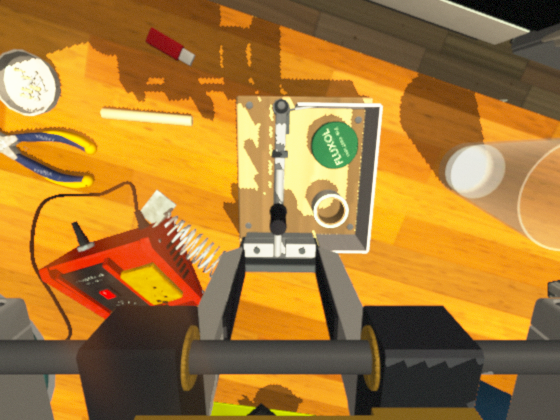

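The picture shows the gate shut, the bolt in the notch at (279,248), the tin, roll and stick (170,46) in place, and the robot clear. Handing in.

```bash
python3 -c "from rig import *;print(hand_in())"
```

```text
the job is handed in; nothing more can be done
None
```

The job is handed in at about 13 s: the gate is shut, the bolt is pressed against a firm stop in the notch (about 23 mm out, ±1 mm) and alone holds the gate, the gate never flew back, and the tin, roll and stick look unmoved.

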